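Fetch the thread spool from behind the bottle row and load the spool holder

TASK

The patching machine needs new thread, but the big thread spool stands at the back of the wooden stock tray behind a row of three containers: move the bottle, the round glue tin and the flat can out of the way into the steel side tray, standing upright, and only then take the spool and put it fully down over the free pin of the iron spool holder. After that, stand each of the three containers back upright on the very spot in the wooden tray where it stood before. Do not tip the containers over, set everything down rather than dropping it, and leave the small spool and the polish tin in the wooden tray where they are.

Things in the scene. Friction and masses are not known exactly. Their poses are not given: they have to be found in the camera images.
- bottle_c (a point): Amber glass bottle of leather dressing with paper label and black screw cap, loose, about 0.22 kg: straight round body 50 mm in diameter up to 85 mm, then a shoulder, cap (27 mm) to 110 mm total height. The point is on its axis half-way up, 55 mm above its underside; z is its upward axis.
- glue_tin_c (a point): Round aluminium glue tin with a white band and a black screw cap, loose, about 0.28 kg: straight body 58 mm in diameter up to 83 mm, cap (32 mm) to 102 mm total height. The point is on its axis half-way up, 51 mm above its underside; z is its upward axis.
- flat_can_c (a point): Flat rectangular grey can with a paper label and a black screw cap, loose, about 0.24 kg: body 40 mm along its own x, 60 mm along its own y, 88 mm high, cap (24 mm) in the middle to 106 mm total height. The point is on its axis half-way up, 53 mm above its underside; z is its upward axis.
- spool_c (a point): Big thread spool, loose, 0.09 kg: upright drum 46 mm in diameter, 46 mm high, black ends, pale waxed thread, a 24 mm round hole right through along its axis. Stands at the back of the wooden tray behind the middle of the container row, a few mm from it. The point is on its axis half-way up (23 mm above the underside); z is up along the axis.
- small_spool_c (a point): A small spool of the same look, solid, 28 mm in diameter and 32 mm high, loose, standing at one rear corner of the wooden tray; to be left alone. The point is its centre.
- polish_tin_c (a point): A low round polish tin of bare metal, 62 mm in diameter and 24 mm high, loose, lying flat at the other rear corner of the wooden tray; to be left alone. The point is its centre.
- stock_tray: Wooden tray, fixed: 170 mm (its x; front, -x, faces the robot) by 260 mm (its y), floor 6 mm thick, rim 6 mm thick with top 18 mm above the bench. Origin: centre of the underside, on the bench. The containers stand in a row along its y, 30 mm in front of the centre, 74 mm apart, in any order, the can's x along the tray's x within 0.1 rad; the spool is 55 mm behind the row.
- steel_tray: Shallow steel side tray, fixed to the bench, left or right of the wooden tray: 290 mm (its x) by 130 mm (its y), floor 3 mm thick, rim 3 mm thick with its top 18 mm above the bench. The origin is the centre of its underside on the bench. The containers may stand anywhere inside it.
- spool_holder: Black cast-iron spool holder, fixed: base 190 x 90 x 12 mm with two upright steel pins. Origin: on the axis of the FREE pin, at bench height. Round that pin a 52 mm disc, top 16 mm above the bench, is the spool's seat; the pin is 8 mm thick, its tip 74 mm above the bench. The second pin, 85 mm away along the holder's +x, carries a fixed spool (46 mm diameter, top 62 mm above the bench).
Things that resemble listed ones, but are neither listed nor needed, are in the scene too. What is shaped like the part that bears glue_tin_c but green is not meant. What is shaped like the part that bears spool_c but purple is not meant.

How it is judged:
By the outcome, as a careful person would: the job done as asked, in the order asked, and still so for the second after the job is handed in, with the robot touching nothing.
It also fails if it takes over 144 s, if anything falls off the work surface, if the arm or the gripper's body presses on something with over 40 N, if the wrist force passes 120 N, or if a joint passes its speed limit or range.

ROBOT

A 6-joint arm with a two-finger parallel gripper is mounted at the origin on the work surface. World frame = base frame: x ahead of the robot, y to its left, z up, the work surface at z = 0. Lengths are in m, angles in degrees, forces in N, time in s.
With the tool pointing down it reaches from about 0.35 to 0.875 m from the base axis. Payload 4.2 kg.
Tool frame: the origin (TCP) lies on the front face of the gripper's body, between the roots of the fingers; the fingertips stand finger_overhang ahead of it and the grasp point (between the pads) lies 51 mm ahead of it (finger_overhang is the distance from the TCP to the fingertips, in m); z points along the fingers, y is the line along which they close (so a half turn about z gives the same grasp; the last joint's range is limited). The gripper opens to 87 mm and grips with 3 to 60 N. Pads are 19 mm wide; open, the fingers measure 117 mm over their backs; the gripper's body (75 mm by 190 mm) begins 51 mm behind the grasp point.
Start: joints at [-56.23, 22.042, 0.453, 0, -68.411, -14.817], TCP at [0.203, -0.591, 0.292] pointing down, gripper open.
Joint ranges: [-179.83, 179.83], [-69.29, 118.12], [-61.27, 80.66], [-181.25, 117.63], [-171.15, -9.14], [-177.46, 177.46]. Speed limits (degrees/s): [159.86, 159.86, 180, 180, 180, 180].

INTERFACE

Orientations are given as a 3x3 rotation matrix whose columns are the frame's x, y, z axes.
In Python, from station import sense, capture, camera_model, finish_job, finger_overhang gives the robot as it stands. The module is installed in compiled form; this text tells all that it offers.
- The arm moves only by the tool jog_arm, never from a script. Its argument "rows" is a list that holds one entry, the list of rows, each a list of 4 numbers: the shift along the tool's x, y, z in m, then the turn about the tool's z in rad. A call has 1 to 20 rows; each row shifts and turns the commanded pose from where the row before left it, along the tool's axes as they then stand; what a row does not reach is not made up. A row lasts 1/8 s, in which the tool goes at most 62.5 mm and 10.7 degrees, less where a joint would pass 70% of its speed; a pose out of reach is approached as far as the arm can. A call is refused whole if a number of a shift passes 0.0625 or a number of a turn 0.188, either way. A call with a gripper value outside its range is refused whole. "claw" is the opening, from 0 (shut) to 1 (fully open), set as the call begins (left out, the last holds). The fingers move at their own pace and stop on an object; the grip force is fixed at half the most. Time passes only in rows, so rows that do not move let the fingers close. It gives the time, the measured TCP pose, the force, the opening and the grip force at its end, in the units of the state.
- sense(): the state, without advancing time (a new reading comes with each control period).
- capture(name): name is "scene" or "top" or "wrist"; returns the picture (420x560x3 uint8, red, green, blue); there is no depth.
- camera_model(name): a dict with "fovy" (degrees; the focal length in pixels is half the picture's height over the tangent of half this angle, whatever the lens; pixels are square), "cx", "cy" (the principal point, pixels), "k1" (the pictures are not rectified: a ray, as slopes to the right and down, at radius r is drawn at 1 + k1 r^2 times it, then the intrinsics apply), "eye" and "rotation" of the camera in the world. Camera axes: x right, y down, z forward; pixel columns grow to the right and rows downward; lengths in m; the calibration is good to about 2 mm. A picture is of the moment at which its call begins: read the wrist's pose just before it. camera_model takes no time and is no camera call; for the wrist camera it gives the pose at the moment of the call.
- finish_job(): hands the job in; it is judged then, once.
The state is a dict: "time_s": time; "joints": joint angles; "joint_velocities": joint speeds; "effort": joint torques, N m; "tcp_pos": TCP position; "ee_rot": TCP orientation; "wrist_force": force on the tool from outside, world axes, zero at the start; "moment": the same for the moment, N m; "gripper_width": opening from 0.0 (shut) to 1.0 (fully open); "gripper_force": force on a finger pad.
Only numpy, scipy, OpenCV 4.12 (cv2) and the standard library are available. Lean on these libraries where they do the work, as an engineer would, in place of code of your own. Each camera call takes 0.05 s, during which the arm holds its last target. There are 200 camera calls.

## Working session

There is one attempt and no reset: what is moved stays moved. The work goes in short steps, Python scripts to look and compute and a tool call to move; the robot and the scene stay as the last step left them, time stands still between calls to the robot, and variables do not carry over. Pictures are saved under pics/ and viewed, at most 14 in all, crops included, and the job is handed in when it is done.

Besides the shell and the picture viewer there is one more tool, called as name(argument=value, ...) on one line, values as JSON. jog_arm: Moves the arm, as the interface text tells. Its arguments: {"type":"object","properties":{"rows":{"type":"array"},"claw":{"type":"number"}},"required":["rows"]}

```bash
mkdir -p pics
python3 - <<'E'
from station import *
import cv2,numpy as np
s=sense();print(s['time_s'],s['tcp_pos'],s['ee_rot'],finger_overhang if not callable(finger_overhang) else finger_overhang())
for n in("scene","top","wrist"):
    cv2.imwrite(f'pics/{n}0.png',capture(n)[:,:,::-1]);m=camera_model(n);print(n,{k:np.round(v,4).tolist() for k,v in m.items()})
E
```

```text
0.0 [ 0.20287661 -0.59067809  0.29117282] [[-9.45836285e-01 -3.24642995e-01 -8.04957248e-04]
 [-3.24643974e-01  9.45834159e-01  2.00838684e-03]
 [ 1.09347342e-04  2.16092967e-03 -9.99997659e-01]] 0.0697
scene {'fovy': 52.551, 'cx': 272.6615, 'cy': 211.4949, 'k1': -0.0616, 'eye': [1.222, 0.0233, 0.7438], 'rotation': [[-0.0052, 0.7299, -0.6835], [1.0, 0.0015, -0.0059], [-0.0033, -0.6835, -0.7299]]}
top {'fovy': 42.3321, 'cx': 279.3941, 'cy': 201.589, 'k1': -0.1616, 'eye': [0.4827, 0.0212, 1.1021], 'rotation': [[0.0094, -0.9948, 0.1015], [-0.9992, -0.0132, -0.0366], [0.0377, -0.1011, -0.9942]]}
wrist {'fovy': 63.0914, 'cx': 281.2404, 'cy': 212.2712, 'k1': -0.0831, 'eye': [0.1247, -0.6177, 0.3832], 'rotation': [[-0.3241, 0.9025, 0.2836], [0.946, 0.3087, 0.0989], [0.0018, 0.3004, -0.9538]]}
```

View pics/top0.png

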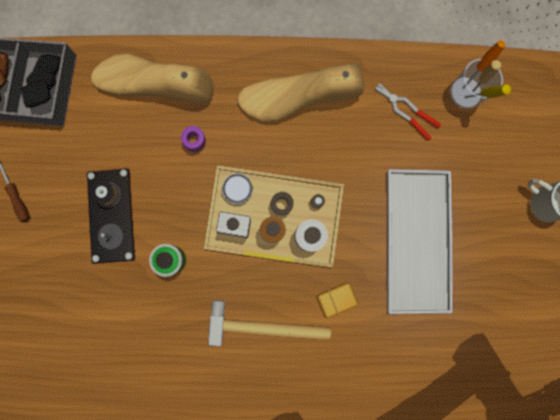

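View pics/scene0.png

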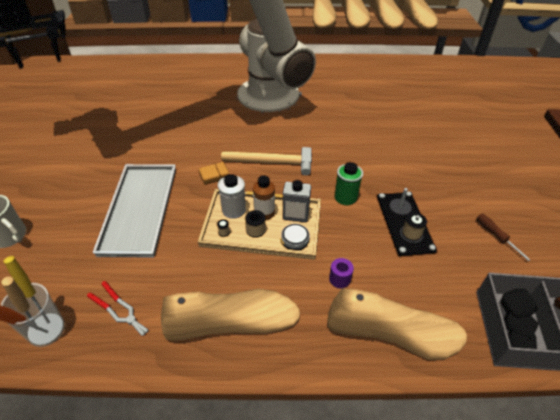

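```bash
cat > h.py <<'E'
import numpy as np,cv2
from station import *
def ray(n,uv,m=None):
    m=m or camera_model(n);f=210/np.tan(np.radians(m['fovy']/2))
    d=(np.array(uv,float)-[m['cx'],m['cy']])/f
    p=d.copy()
    for _ in range(20): p=d/(1+m['k1']*(p@p))
    return np.array(m['eye']),np.array(m['rotation'])@[p[0],p[1],1]
def at(n,uv,z,m=None):
    e,d=ray(n,uv,m);return e+d*(z-e[2])/d[2]
def proj(n,P,m=None):
    m=m or camera_model(n);f=210/np.tan(np.radians(m['fovy']/2))
    c=np.array(m['rotation']).T@(np.array(P,float)-m['eye']);p=c[:2]/c[2]
    return p*(1+m['k1']*(p@p))*f+[m['cx'],m['cy']]
E
python3 - <<'E'
import cv2
a=cv2.imread('pics/top0.png')
cv2.imwrite('pics/c1.png',cv2.resize(a[155:275,195:350],None,fx=5,fy=5,interpolation=cv2.INTER_CUBIC))
cv2.imwrite('pics/c2.png',cv2.resize(a[160:280,80:190],None,fx=5,fy=5,interpolation=cv2.INTER_CUBIC))
E
```

```text
(no output)
```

View pics/c1.png

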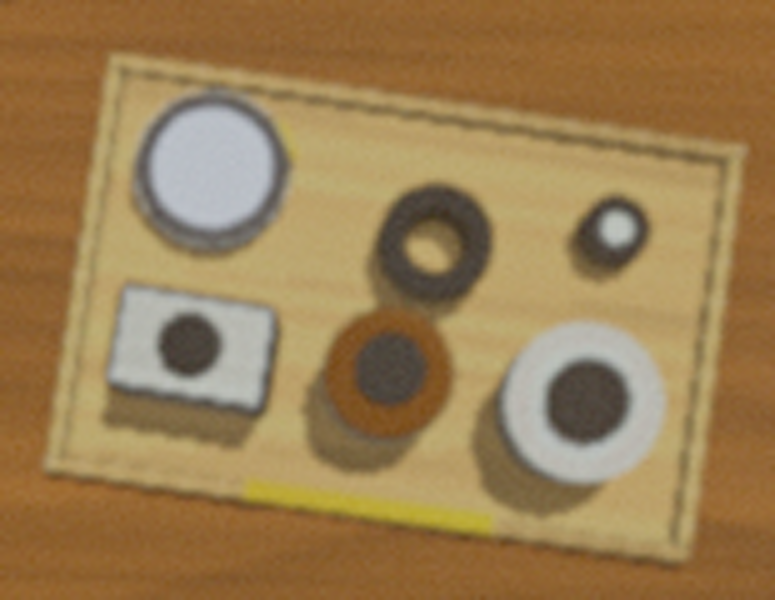

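View pics/c2.png

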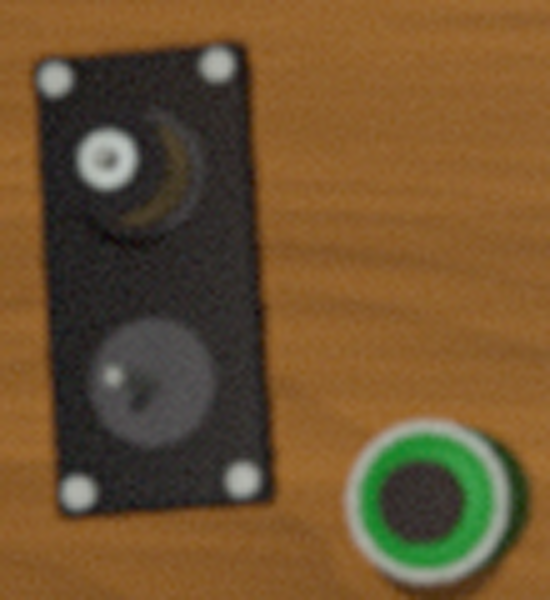

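Run:
```python
from h import *
np.set_printoptions(precision=4,suppress=True)
def c(U,V,z,o=(195,155)): return at('top',((U+.5)/5-.5+o[0],(V+.5)/5-.5+o[1]),z)[:2]
C=[c(*p,.018) for p in((108,55),(745,150),(690,562),(45,470))]
for i in range(4): print(C[i],np.linalg.norm(C[i]-C[i-1]))
T=np.mean(C,0);ey=(C[0]-C[1]+C[3]-C[2]);ey/=np.linalg.norm(ey);ex=np.array([ey[1],-ey[0]]);print('tray',T,ex,ey,np.degrees(np.arctan2(ex[1],ex[0])))
for n,U,V,z in(('can',189,345,.112),('canbody',(122+278+265+108)/4,(285+312+412-5+388-5)/4,.094),('bottle',391,369,.116),('tin',587,401,.108),('tinbody',582,402,.089),('spool',436,242,.052),('sm',612,228,.038),('pol',213,168,.030)):
    p=c(U,V,z);print(n,p,'tray',(p-T)@ex,(p-T)@ey)
o=(80,160)
for n,U,V,z in(('disc',153,381,.016),('pin',113,377,.074),('spooltop',107,158,.074),('b1',37,58,.012),('b2',242,43,.012),('b3',272,498,.012),('b4',62,515,.012),('green',422,502,.108)): print(n,c(U,V,z,o))
for p in((388,170),(451,170),(452,313),(389,313)):print('steel',at('top',p,.018)[:2])
```

```text
[0.6648 0.1099] 0.16889580864697315
[ 0.6298 -0.1488] 0.261011710273112
[ 0.4632 -0.1264] 0.1680712570630279
[0.4973 0.1315] 0.26015868859842556
tray [ 0.5638 -0.0085] [ 0.9912 -0.1325] [0.1325 0.9912] -7.615366658487832
can [0.5423 0.0703] tray -0.0317597173249985 0.07519758897058088
canbody [0.5427 0.0696] tray -0.03121931254992839 0.07456482162544062
bottle [ 0.5342 -0.0035] tray -0.029990654342107907 0.001013534342640215
tin [ 0.5236 -0.0759] tray -0.03086842414084978 -0.0721498885537316
tinbody [ 0.524  -0.0759] tray -0.03048600684356085 -0.07207547684668111
spool [ 0.5872 -0.0221] tray 0.025035401043153736 -0.010405229519069406
sm [ 0.5951 -0.0924] tray 0.042167108511105715 -0.07904784766276932
pol [0.6178 0.0661] tray 0.043686528643368264 0.08103030361337103
disc [0.5199 0.3212]
pin [0.5191 0.3208]
spooltop [0.6032 0.3266]
b1 [0.6514 0.3765]
b2 [0.6584 0.2909]
b3 [0.4739 0.2721]
b4 [0.4653 0.3582]
green [0.4742 0.1945]
steel [ 0.6615 -0.2411]
steel [ 0.6643 -0.3759]
steel [ 0.3694 -0.3735]
steel [ 0.371  -0.2414]
```

jog_arm(rows=[[[0,0,0,-0.138],[0,0,0,-0.138],[0,0,0,-0.138],[0,0,0,-0.138],[0,0,0,-0.138],[0,0,0,-0.138],[0,0,0,-0.138],[0,0,0,-0.138],[0,0,0,0],[0,0,0,0]]], claw=1)

```text
time_s: 1.4
tcp_pos: [0.203, -0.591, 0.292]
ee_rot: [[-0.138, -0.991, -0.0], [-0.99, 0.138, 0.0], [-0.0, 0.0, -1.0]]
wrist_force: [0.3, -0.7, -0.4]
gripper_width: 1.002
gripper_force: 0.0
```

jog_arm(rows=[[[-0.035,-0.0156,0,0],[-0.035,-0.0156,0,0],[-0.035,-0.0156,0,0],[-0.035,-0.0156,0,0],[-0.035,-0.0156,0,0],[-0.035,-0.0156,0,0],[-0.035,-0.0156,0,0],[-0.035,-0.0156,0,0],[-0.035,-0.0156,0,0],[-0.035,-0.0156,0,0],[-0.035,-0.0156,0,0],[-0.035,-0.0156,0,0],[-0.035,-0.0156,0,0],[-0.035,-0.0156,0,0],[-0.035,-0.0156,0,0],[-0.028,-0.0156,0,0],[0,0,0,0],[0,0,0,0]]])

```text
time_s: 3.65
tcp_pos: [0.5249, -0.0772, 0.2921]
ee_rot: [[-0.136, -0.991, -0.001], [-0.991, 0.136, -0.0], [0.0, 0.001, -1.0]]
wrist_force: [-0.8, -1.6, -0.7]
gripper_width: 1.005
gripper_force: 0.0
```

```bash
cat >> h.py <<'E'
np.set_printoptions(precision=4,suppress=True)
def go(x,y,z,yaw=None):
    "print remaining shift in tool axes (before turning) and turn; yaw = world angle of tool y"
    s=sense();R=np.array(s['ee_rot']);p=np.array(s['tcp_pos'])
    a=np.degrees(np.arctan2(R[1,1],R[0,1]))
    print('t',round(s['time_s'],2),'tcp',p,'yaw',round(a,2),'j',np.round(s['joints'],0),'w',round(s['gripper_width'],3),'d_tool',R.T@(np.array([x,y,z])-p),'turn',None if yaw is None else round(np.radians((a-yaw+180)%360-180),4))
E
python3 - <<'E'
from h import *
m=camera_model('wrist');go(.5237,-.0756,.128,172.4)
cv2.imwrite('pics/w1.png',capture('wrist')[:,:,::-1])
for n,P in dict(can=(.5425,.07,.112),bottle=(.534,-.0033,.116),tin=(.5237,-.0756,.108),spool=(.5872,-.0221,.052)).items(): print(n,proj('wrist',P,m))
import pickle;pickle.dump(m,open('w1.pkl','wb'))
E
```

```text
t 3.65 tcp [ 0.5249 -0.0772  0.2921] yaw 172.17 j [  9.  13. -13.  -0. -64. -17.] w 1.005 d_tool [-0.0015  0.0013  0.1641] turn -0.0041
can [284.1585 354.4574]
bottle [282.6341 290.4927]
tin [283.0669 209.2767]
spool [230.0348 249.6573]
```

View pics/w1.png

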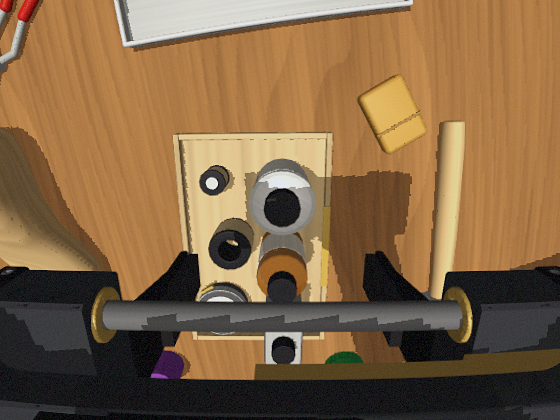

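jog_arm(rows=[[[-0.0015,0.0013,0.041,0],[0,0,0.041,0],[0,0,0.041,0],[0,0,0.03,0],[0,0,0.011,0],[0,0,0,0]]])

```text
time_s: 4.45
tcp_pos: [0.5241, -0.0759, 0.1283]
ee_rot: [[-0.136, -0.991, -0.0], [-0.991, 0.136, -0.0], [0.0, 0.0, -1.0]]
wrist_force: [-0.4, 0.3, 0.2]
gripper_width: 0.998
gripper_force: 0.0
```

jog_arm(rows=[[[0,0,0,0],[0,0,0,0],[0,0,0,0],[0,0,0,0],[0,0,0,0],[0,0,0,0],[0,0,0,0],[0,0,0,0]]], claw=0)

```text
time_s: 5.45
tcp_pos: [0.5246, -0.0753, 0.1287]
ee_rot: [[-0.135, -0.991, 0.001], [-0.991, 0.135, -0.0], [-0.0, -0.001, -1.0]]
wrist_force: [-1.2, -0.1, 5.1]
gripper_width: 0.66
gripper_force: 30.0
```

Run:
```python
from h import *
go(.60,-.308,.25,172.4)
```

```text
t 5.45 tcp [ 0.5246 -0.0753  0.1287] yaw 172.22 j [  9.  23. -25.   0. -42. -17.] w 0.66 d_tool [ 0.2203 -0.1063 -0.1212] turn -0.0031
```

jog_arm(rows=[[[0,0,-0.02,0],[0,0,-0.04,0],[0,0,-0.04,0],[0,0,-0.02,0],[0.02,-0.0096,0,0],[0.03,-0.0145,0,0],[0.04,-0.0193,0,0],[0.04,-0.0193,0,0],[0.04,-0.0193,0,0],[0.03,-0.0145,0,0],[0.02,-0.0096,0,0],[0,0,0,0],[0,0,0.03,0],[0,0,0.04,0],[0,0,0.03,0],[0,0,0.012,0],[0,0,0.004,0],[0,0,0,0],[0,0,0,0]]])

```text
time_s: 7.82
tcp_pos: [0.6001, -0.3079, 0.1337]
ee_rot: [[-0.135, -0.991, 0.002], [-0.991, 0.135, -0.001], [0.0, -0.003, -1.0]]
wrist_force: [0.3, -0.2, -3.4]
gripper_width: 0.66
gripper_force: 30.0
```

Run:
```python
from h import *
go(.60,-.308,.1253,172.4); print(sense()['wrist_force'])
```

```text
t 7.83 tcp [ 0.6001 -0.3079  0.1337] yaw 172.22 j [-13.  34.  -3.   0. -52.   6.] w 0.66 d_tool [0.0001 0.0001 0.0084] turn -0.0032
[ 0.2563 -0.176  -3.3733]
```

jog_arm(rows=[[[0,0,0.004,0],[0,0,0.003,0],[0,0,0.0012,0],[0,0,0,0],[0,0,0,0]]])

```text
time_s: 8.45
tcp_pos: [0.5995, -0.3077, 0.1258]
ee_rot: [[-0.135, -0.991, 0.0], [-0.991, 0.135, -0.001], [0.0, -0.001, -1.0]]
wrist_force: [-3.5, 3.0, 4.4]
gripper_width: 0.66
gripper_force: 30.0
```

jog_arm(rows=[[[0,0,0,0],[0,0,0,0],[0,0,0,0],[0,0,0,0],[0,0,-0.02,0],[0,0,-0.04,0],[0,0,-0.04,0],[0,0,-0.026,0],[0,0,0,0]]], claw=1)

```text
time_s: 9.57
tcp_pos: [0.6005, -0.3081, 0.2529]
ee_rot: [[-0.135, -0.991, 0.006], [-0.991, 0.135, -0.002], [0.001, -0.006, -1.0]]
wrist_force: [0.8, 0.1, 0.1]
gripper_width: 1.001
gripper_force: 0.0
```

Run:
```python
from h import *
go(.534,-.0033,.1285,172.3)
```

```text
t 9.57 tcp [ 0.6005 -0.3081  0.2529] yaw 172.22 j [-13.  28.   5.   0. -66.   6.] w 1.001 d_tool [-0.2931  0.1078  0.1235] turn -0.0014
```

jog_arm(rows=[[[-0.03,0.011,0,0],[-0.045,0.0165,0,0],[-0.05,0.0184,0,0],[-0.05,0.0184,0,0],[-0.05,0.0184,0,0],[-0.04,0.0147,0,0],[-0.0281,0.0103,0,0],[0,0,0,0],[0,0,0.03,0],[0,0,0.04,0],[0,0,0.03,0],[0,0,0.012,0],[0,0,0,0],[0,0,0,0]]])

```text
time_s: 11.32
tcp_pos: [0.5334, -0.0028, 0.1391]
ee_rot: [[-0.136, -0.991, 0.002], [-0.991, 0.136, 0.0], [-0.001, -0.002, -1.0]]
wrist_force: [-0.2, 0.0, 0.0]
gripper_width: 0.998
gripper_force: 0.0
```

Run:
```python
from h import *
go(.534,-.0033,.1285,172.3)
```

```text
t 11.32 tcp [ 0.5334 -0.0028  0.1391] yaw 172.21 j [ 17.  23. -24.   0. -43. -25.] w 0.998 d_tool [ 0.0004 -0.0007  0.0106] turn -0.0017
```

jog_arm(rows=[[[0.0004,-0.0007,0.0106,0],[0,0,0,0],[0,0,0,0]]])

```text
time_s: 11.7
tcp_pos: [0.5332, -0.0032, 0.1276]
ee_rot: [[-0.135, -0.991, 0.0], [-0.991, 0.135, -0.0], [-0.0, -0.0, -1.0]]
wrist_force: [1.1, -0.3, 0.4]
gripper_width: 1.005
gripper_force: 0.0
```

jog_arm(rows=[[[0,0,0,0],[0,0,0,0],[0,0,0,0],[0,0,0,0],[0,0,0,0],[0,0,0,0],[0,0,0,0],[0,0,0,0]]], claw=0)

```text
time_s: 12.7
tcp_pos: [0.5336, -0.0031, 0.1276]
ee_rot: [[-0.135, -0.991, 0.001], [-0.991, 0.135, 0.0], [-0.0, -0.001, -1.0]]
wrist_force: [1.9, -0.2, 0.3]
gripper_width: 0.565
gripper_force: 30.0
```

Run:
```python
from h import *
go(.515,-.308,.25,172.3)
```

```text
t 12.7 tcp [ 0.5336 -0.0031  0.1276] yaw 172.22 j [ 17.  24. -24.   0. -42. -25.] w 0.565 d_tool [ 0.3045 -0.023  -0.1224] turn -0.0014
```

jog_arm(rows=[[[0,0,-0.02,0],[0,0,-0.04,0],[0,0,-0.04,0],[0,0,-0.022,0],[0.0245,-0.0018,0,0],[0.04,-0.003,0,0],[0.05,-0.0038,0,0],[0.05,-0.0038,0,0],[0.05,-0.0038,0,0],[0.045,-0.0034,0,0],[0.03,-0.0023,0,0],[0.015,-0.0011,0,0],[0,0,0,0],[0,0,0.03,0],[0,0,0.04,0],[0,0,0.03,0],[0,0,0.014,0],[0,0,0.005,0],[0,0,0,0],[0,0,0,0]]])

```text
time_s: 15.2
tcp_pos: [0.5154, -0.3082, 0.1318]
ee_rot: [[-0.135, -0.991, 0.002], [-0.991, 0.135, -0.001], [0.001, -0.002, -1.0]]
wrist_force: [0.4, -0.6, -2.5]
gripper_width: 0.568
gripper_force: 30.0
```

Run:
```python
from h import *
go(.515,-.308,.1246,172.3); print(sense()['wrist_force'])
```

```text
t 15.2 tcp [ 0.5154 -0.3082  0.1318] yaw 172.22 j [-15.  29. -15.   0. -47.   8.] w 0.568 d_tool [-0.0001  0.0004  0.0072] turn -0.0013
[ 0.4379 -0.6332 -2.4789]
```

jog_arm(rows=[[[0,0,0.004,0],[0,0,0.002,0],[0,0,0.001,0],[0,0,0,0],[0,0,0,0]]])

```text
time_s: 15.82
tcp_pos: [0.5147, -0.3082, 0.1246]
ee_rot: [[-0.135, -0.991, 0.0], [-0.991, 0.135, -0.001], [0.001, -0.0, -1.0]]
wrist_force: [-2.0, 2.0, 5.7]
gripper_width: 0.568
gripper_force: 29.9
```

Contact made. Release, raise, go for the can.

jog_arm(rows=[[[0,0,0,0],[0,0,0,0],[0,0,0,0],[0,0,0,0],[0,0,-0.02,0],[0,0,-0.04,0],[0,0,-0.04,0],[0,0,-0.026,0],[0,0,0,0]]], claw=1)

```text
time_s: 16.95
tcp_pos: [0.5156, -0.3084, 0.252]
ee_rot: [[-0.135, -0.991, 0.005], [-0.991, 0.135, -0.002], [0.001, -0.006, -1.0]]
wrist_force: [0.6, -0.4, -0.2]
gripper_width: 1.003
gripper_force: 0.0
```

Run:
```python
from h import *
# can angle from first wrist picture not used; top crop edge angle:
def c(U,V,z=.094): return at('top',((U+.5)/5-.5+195,(V+.5)/5-.5+155),z)[:2]
a,b=c(122,285),c(278,312);d=a-b;print(np.linalg.norm(d),np.degrees(np.arctan2(-d[0],d[1])))
go(.5424,.07,.1285,171.7)
```

```text
0.058986252256150055 -9.09653586455459
t 16.95 tcp [ 0.5156 -0.3084  0.252 ] yaw 172.22 j [-15.  21.  -7.   0. -62.   8.] w 1.003 d_tool [-0.3787  0.0254  0.1229] turn 0.0091
```

jog_arm(rows=[[[-0.0287,0.0019,0,0],[-0.045,0.003,0,0],[-0.05,0.0034,0,0],[-0.055,0.0037,0,0],[-0.055,0.0037,0,0],[-0.055,0.0037,0,0],[-0.05,0.0033,0,0],[-0.04,0.0027,0,0],[0,0,0,0.014],[0,0,0.03,0],[0,0,0.04,0],[0,0,0.03,0],[0,0,0.012,0],[0,0,0,0],[0,0,0,0]]])

```text
time_s: 18.82
tcp_pos: [0.5416, 0.0706, 0.1385]
ee_rot: [[-0.15, -0.989, 0.002], [-0.989, 0.15, 0.001], [-0.001, -0.002, -1.0]]
wrist_force: [0.5, 0.3, 0.4]
gripper_width: 0.997
gripper_force: 0.0
```

Run:
```python
from h import *
go(.5424,.07,.1285,171.4)
```

```text
t 18.82 tcp [0.5416 0.0706 0.1385] yaw 171.4 j [ 24.  24. -22.   0. -44. -33.] w 0.997 d_tool [ 0.0005 -0.0009  0.01  ] turn 0.0
```

jog_arm(rows=[[[0.0005,-0.0009,0.01,0],[0,0,0,0],[0,0,0,0]]])

```text
time_s: 19.2
tcp_pos: [0.5417, 0.07, 0.1276]
ee_rot: [[-0.149, -0.989, 0.0], [-0.989, 0.149, 0.0], [-0.0, -0.0, -1.0]]
wrist_force: [-0.9, 0.1, -0.8]
gripper_width: 0.999
gripper_force: 0.0
```

jog_arm(rows=[[[0,0,0,0],[0,0,0,0],[0,0,0,0],[0,0,0,0],[0,0,0,0],[0,0,0,0],[0,0,0,0],[0,0,0,0]]], claw=0)

```text
time_s: 20.2
tcp_pos: [0.542, 0.0701, 0.1276]
ee_rot: [[-0.149, -0.989, 0.001], [-0.989, 0.149, 0.0], [-0.0, -0.001, -1.0]]
wrist_force: [1.1, -0.5, 0.3]
gripper_width: 0.458
gripper_force: 29.9
```

Run:
```python
from h import *
go(.43,-.308,.25,171.4)
```

```text
t 20.2 tcp [0.542  0.0701 0.1276] yaw 171.41 j [ 24.  25. -23.   0. -43. -33.] w 0.458 d_tool [ 0.3905  0.0542 -0.1226] turn 0.0002
```

jog_arm(rows=[[[0,0,-0.02,0],[0,0,-0.04,0],[0,0,-0.04,0],[0,0,-0.022,0],[0.0305,0.0042,0,0],[0.045,0.0062,0,0],[0.055,0.0076,0,0],[0.055,0.0076,0,0],[0.055,0.0076,0,0],[0.055,0.0076,0,0],[0.045,0.0062,0,0],[0.03,0.0042,0,0],[0.02,0.003,0,0],[0,0,0,0],[0,0,0.03,0],[0,0,0.04,0],[0,0,0.03,0],[0,0,0.014,0],[0,0,0.005,0],[0,0,0,0]]])

```text
time_s: 22.7
tcp_pos: [0.4302, -0.308, 0.131]
ee_rot: [[-0.149, -0.989, 0.001], [-0.989, 0.149, -0.0], [0.0, -0.001, -1.0]]
wrist_force: [0.3, -0.6, -2.6]
gripper_width: 0.459
gripper_force: 29.8
```

Run:
```python
from h import *
go(.43,-.308,.1246,171.4); print(sense()['wrist_force'])
```

```text
t 22.7 tcp [ 0.4302 -0.308   0.131 ] yaw 171.43 j [-18.  23. -25.   0. -42.   9.] w 0.459 d_tool [0.     0.0002 0.0064] turn 0.0005
[ 0.3301 -0.5893 -2.6018]
```

jog_arm(rows=[[[0,0,0.004,0],[0,0,0.002,0],[0,0,0.0006,0],[0,0,0,0],[0,0,0,0]]])

```text
time_s: 23.32
tcp_pos: [0.4299, -0.3082, 0.1245]
ee_rot: [[-0.149, -0.989, 0.001], [-0.989, 0.149, -0.0], [0.0, -0.001, -1.0]]
wrist_force: [-0.4, 1.4, 4.4]
gripper_width: 0.451
gripper_force: 29.8
```

jog_arm(rows=[[[0,0,0,0],[0,0,0,0],[0,0,0,0],[0,0,0,0],[0,0,-0.02,0],[0,0,-0.04,0],[0,0,-0.04,0],[0,0,-0.03,0],[0,0,0,0]]], claw=1)

```text
time_s: 24.45
tcp_pos: [0.4308, -0.3085, 0.2565]
ee_rot: [[-0.149, -0.989, 0.006], [-0.989, 0.149, -0.002], [0.001, -0.006, -1.0]]
wrist_force: [-0.7, 0.5, -0.1]
gripper_width: 1.001
gripper_force: 0.0
```

Run:
```python
from h import *
go(.5872,-.0221,.2,172.3)
```

```text
t 24.45 tcp [ 0.4308 -0.3085  0.2565] yaw 171.42 j [-18.  14. -16.   0. -59.   9.] w 1.001 d_tool [-0.3066 -0.1116  0.0568] turn -0.0153
```

jog_arm(rows=[[[-0.0266,-0.0096,0,0],[-0.04,-0.0146,0,0],[-0.05,-0.0182,0,0],[-0.05,-0.0182,0,0],[-0.05,-0.0182,0,0],[-0.05,-0.0182,0,0],[-0.04,-0.0146,0,0],[0,0,0.0283,0],[0,0,0.0283,0],[0,0,0,0],[0,0,0,0]]])

```text
time_s: 25.82
tcp_pos: [0.5863, -0.0217, 0.1977]
ee_rot: [[-0.149, -0.989, 0.001], [-0.989, 0.149, -0.0], [0.0, -0.001, -1.0]]
wrist_force: [-0.4, 0.3, 0.3]
gripper_width: 1.002
gripper_force: 0.0
```

Run:
```python
from h import *
m=camera_model('wrist');go(.5872,-.0221,.098,172.3)
a=cv2.cvtColor(capture('wrist'),4)
P=[proj('wrist',(.5872,-.0221,.052),m),proj('wrist',(.5872,-.0221,.006),m)];print(P)
for p in P: cv2.circle(a,tuple(int(v) for v in p),2,(0,255,0),-1)
cv2.imwrite('pics/w2.png',a);cv2.imwrite('pics/t2.png',cv2.cvtColor(capture('top'),4))
```

```text
t 25.82 tcp [ 0.5863 -0.0217  0.1977] yaw 171.41 j [ 14.  23. -13.   0. -54. -22.] w 1.002 d_tool [ 0.0002 -0.0009  0.0997] turn -0.0155
[array([280.3537, 222.391 ]), array([280.5013, 204.8704])]
```

View pics/w2.png

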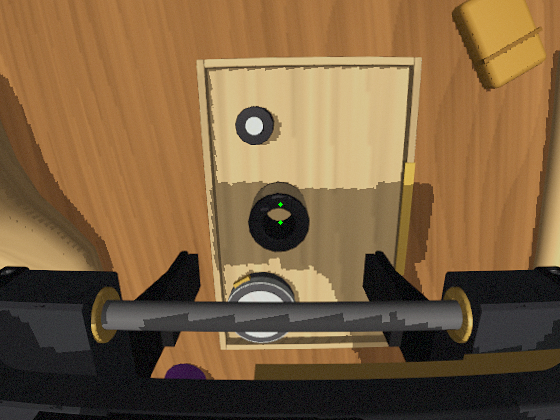

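jog_arm(rows=[[[0.0002,-0.0015,0.03,-0.0155],[0,0,0.035,0],[0,0,0.025,0],[0,0,0.0097,0],[0,0,0,0],[0,0,0,0]]])

```text
time_s: 26.68
tcp_pos: [0.5883, -0.0218, 0.099]
ee_rot: [[-0.134, -0.991, 0.003], [-0.991, 0.134, 0.0], [-0.001, -0.003, -1.0]]
wrist_force: [-0.3, 0.1, -0.4]
gripper_width: 1.002
gripper_force: 0.0
```

jog_arm(rows=[[[0,0,0,0],[0,0,0,0],[0,0,0,0],[0,0,0,0],[0,0,0,0],[0,0,0,0],[0,0,0,0],[0,0,0,0]]], claw=0)

```text
time_s: 27.68
tcp_pos: [0.5875, -0.0219, 0.0976]
ee_rot: [[-0.134, -0.991, 0.0], [-0.991, 0.134, 0.0], [-0.0, -0.0, -1.0]]
wrist_force: [0.4, 0.3, -0.6]
gripper_width: 0.524
gripper_force: 30.0
```

Run:
```python
from h import *
go(.5197,.321,.23,172.3)
```

```text
t 27.68 tcp [ 0.5875 -0.0219  0.0976] yaw 172.3 j [ 14.  30. -18.   0. -42. -21.] w 0.524 d_tool [-0.3308  0.1131 -0.1324] turn -0.0
```

jog_arm(rows=[[[0,0,-0.02,0],[0,0,-0.04,0],[0,0,-0.045,0],[0,0,-0.0274,0],[-0.0308,0.0105,0,0],[-0.045,0.0154,0,0],[-0.05,0.0171,0,0],[-0.05,0.0171,0,0],[-0.05,0.0171,0,0],[-0.05,0.0171,0,0],[-0.035,0.012,0,0],[-0.02,0.0068,0,0],[0,0,0,0],[0,0,0,0],[0,0,0,0]]])

```text
time_s: 29.55
tcp_pos: [0.5199, 0.3198, 0.23]
ee_rot: [[-0.136, -0.991, -0.0], [-0.991, 0.136, -0.0], [0.0, 0.0, -1.0]]
wrist_force: [0.3, -0.1, -0.5]
gripper_width: 0.525
gripper_force: 30.0
```

Run:
```python
from h import *
m=camera_model('wrist');go(.5197,.321,.1076,172.3)
a=cv2.cvtColor(capture('wrist'),4)
t=sense()['tcp_pos']
for P in ((.5197,.321,.074),(.5197,.321,.016),(t[0],t[1],t[2]-.0976+.052)):
    p=proj('wrist',P,m);print(p);cv2.circle(a,tuple(int(v) for v in p),2,(0,255,0),-1)
cv2.imwrite('pics/w3.png',a)
t=cv2.cvtColor(capture('top'),4);cv2.imwrite('pics/t3.png',cv2.resize(t[120:320,60:480],None,fx=1.9,fy=1.9))
```

```text
t 29.55 tcp [0.5199 0.3198 0.23  ] yaw 172.2 j [ 47.  23.  -7.  -0. -60. -55.] w 0.525 d_tool [-0.0012  0.0003  0.1224] turn -0.0017
[281.9473 219.7463]
[281.7912 199.6349]
[281.7999 294.9924]
```

View pics/w3.png

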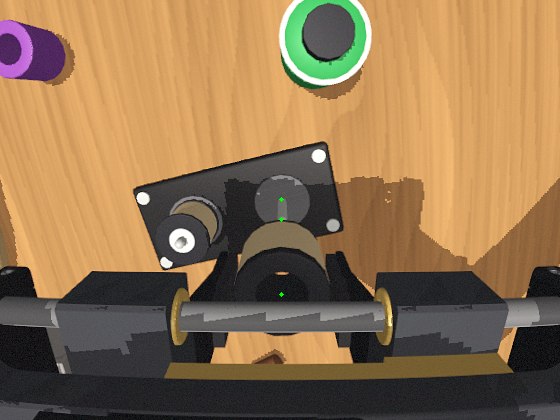

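View pics/t3.png

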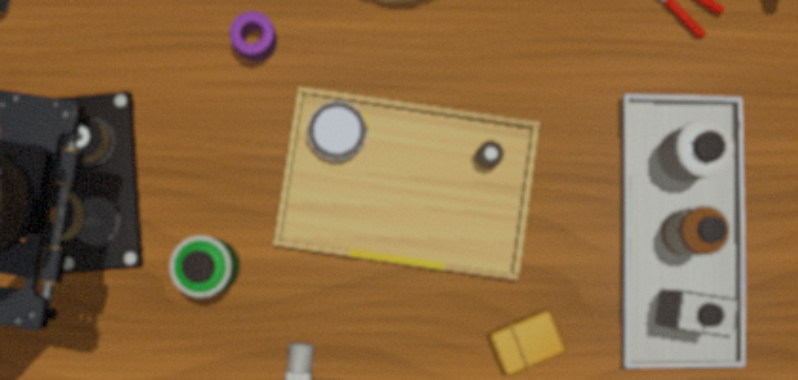

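jog_arm(rows=[[[-0.0012,0.0003,0.03,0],[0,0,0.03,0],[0,0,0.025,0],[0,0,0.02,0],[0,0,0.01,0],[0,0,0.004,0],[0,0,0,0],[0,0,0,0]]])

```text
time_s: 30.65
tcp_pos: [0.5199, 0.3225, 0.1118]
ee_rot: [[-0.134, -0.991, 0.001], [-0.991, 0.134, 0.001], [-0.001, -0.001, -1.0]]
wrist_force: [0.6, 0.4, -0.3]
gripper_width: 0.522
gripper_force: 30.0
```

jog_arm(rows=[[[0,0,0.002,0],[0,0,0.0014,0],[0,0,0,0],[0,0,0,0]]])

```text
time_s: 31.15
tcp_pos: [0.5195, 0.3223, 0.1076]
ee_rot: [[-0.134, -0.991, 0.0], [-0.991, 0.134, 0.0], [-0.0, -0.0, -1.0]]
wrist_force: [-1.3, -0.4, 0.2]
gripper_width: 0.525
gripper_force: 30.0
```

jog_arm(rows=[[[0,0,0.0008,0],[0,0,0,0],[0,0,0,0]]])

```text
time_s: 31.52
tcp_pos: [0.5195, 0.3223, 0.1075]
ee_rot: [[-0.134, -0.991, 0.0], [-0.991, 0.134, 0.0], [-0.0, -0.0, -1.0]]
wrist_force: [-2.9, -0.5, 5.5]
gripper_width: 0.527
gripper_force: 30.0
```

jog_arm(rows=[[[0,0,0,0],[0,0,0,0],[0,0,0,0],[0,0,0,0],[0,0,-0.02,0],[0,0,-0.04,0],[0,0,-0.045,0],[0,0,-0.04,0],[0,0,0,0],[0,0,0,0]]], claw=0.7)

```text
time_s: 32.78
tcp_pos: [0.519, 0.322, 0.2511]
ee_rot: [[-0.134, -0.991, -0.001], [-0.991, 0.134, -0.0], [0.0, 0.001, -1.0]]
wrist_force: [1.0, -0.8, -0.9]
gripper_width: 0.7
gripper_force: 0.0
```

Run:
```python
from h import *
m=camera_model('wrist');go(.43,-.308,.25,171.4)
a=cv2.cvtColor(capture('wrist'),4)
print(proj('wrist',(.5195,.3215,.062),m),proj('wrist',(.5195,.3215,.074),m))
cv2.imwrite('pics/w4.png',a)
```

```text
t 32.77 tcp [0.519  0.322  0.2511] yaw 172.27 j [ 47.  22.  -5.  -0. -63. -55.] w 0.7 d_tool [0.6362 0.0035 0.0014] turn 0.0153
[280.6967 205.5571] [280.6933 209.6664]
```

View pics/w4.png

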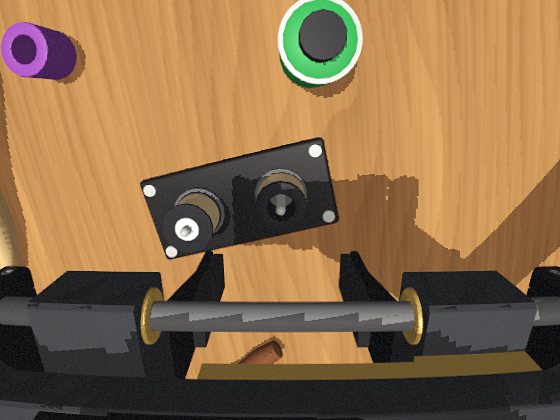

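jog_arm(rows=[[[0.026,0,0,0.0153],[0.04,0.001,0,0],[0.055,0.001,0,0],[0.055,0.001,0,0],[0.055,0.001,0,0],[0.055,0.001,0,0],[0.055,0.001,0,0],[0.055,0.001,0,0],[0.055,0.001,0,0],[0.055,0.001,0,0],[0.055,0.001,0,0],[0.04,0.001,0,0],[0.025,0,0,0],[0.01,0,0,0],[0,0,0,0],[0,0,0,0]]], claw=1)

```text
time_s: 34.83
tcp_pos: [0.4142, -0.3042, 0.2515]
ee_rot: [[-0.148, -0.989, -0.001], [-0.989, 0.148, 0.0], [-0.0, 0.001, -1.0]]
wrist_force: [-0.0, 0.3, -0.5]
gripper_width: 0.999
gripper_force: 0.0
```

Run:
```python
from h import *
go(.4299,-.3082,.1245,171.4)
```

```text
t 34.83 tcp [ 0.4142 -0.3042  0.2515] yaw 171.48 j [-18.  13. -18.  -0. -58.  10.] w 0.999 d_tool [ 0.0016 -0.0162  0.127 ] turn 0.0013
```

jog_arm(rows=[[[0.0016,-0.0162,0,0.0013],[0,0,0.03,0],[0,0,0.04,0],[0,0,0.035,0],[0,0,0.015,0],[0,0,0.007,0],[0,0,0,0],[0,0,0,0]]])

```text
time_s: 35.83
tcp_pos: [0.4306, -0.3093, 0.126]
ee_rot: [[-0.15, -0.989, 0.002], [-0.989, 0.15, -0.001], [0.001, -0.003, -1.0]]
wrist_force: [0.6, 0.4, -0.6]
gripper_width: 1.001
gripper_force: 0.0
```

Run:
```python
from h import *
go(.4299,-.3082,.1245,171.4)
```

```text
t 35.83 tcp [ 0.4306 -0.3093  0.126 ] yaw 171.36 j [-18.  24. -25.   0. -41.   9.] w 1.001 d_tool [-0.001   0.0009  0.0014] turn -0.0007
```

jog_arm(rows=[[[-0.001,0.0005,0.0008,0],[0,0,0,0],[0,0,0,0]]])

```text
time_s: 36.2
tcp_pos: [0.4296, -0.308, 0.1242]
ee_rot: [[-0.151, -0.989, 0.0], [-0.989, 0.151, -0.0], [0.0, -0.0, -1.0]]
wrist_force: [0.4, 0.9, 0.1]
gripper_width: 1.0
gripper_force: 0.0
```

jog_arm(rows=[[[0,0,0,0],[0,0,0,0],[0,0,0,0],[0,0,0,0],[0,0,0,0],[0,0,0,0],[0,0,0,0],[0,0,0,0]]], claw=0)

```text
time_s: 37.2
tcp_pos: [0.4298, -0.3081, 0.124]
ee_rot: [[-0.15, -0.989, 0.001], [-0.989, 0.15, -0.0], [0.0, -0.001, -1.0]]
wrist_force: [0.9, 0.7, -0.6]
gripper_width: 0.459
gripper_force: 29.9
```

Run:
```python
from h import *
go(.542,.0701,.25,171.4)
```

```text
t 37.2 tcp [ 0.4298 -0.3081  0.124 ] yaw 171.35 j [-18.  24. -25.   0. -41.   9.] w 0.459 d_tool [-0.3907 -0.0541 -0.126 ] turn -0.0009
```

jog_arm(rows=[[[0,0,-0.02,0],[0,0,-0.04,0],[0,0,-0.04,0],[0,0,-0.026,0],[-0.0307,-0.0043,0,0],[-0.045,-0.0062,0,0],[-0.055,-0.0076,0,0],[-0.055,-0.0076,0,0],[-0.055,-0.0076,0,0],[-0.055,-0.0076,0,0],[-0.045,-0.0062,0,0],[-0.03,-0.0042,0,0],[-0.02,-0.0028,0,0],[0,0,0,0],[0,0,0.03,0],[0,0,0.04,0],[0,0,0.03,0],[0,0,0.014,0],[0,0,0,0],[0,0,0,0]]])

```text
time_s: 39.7
tcp_pos: [0.5427, 0.0701, 0.1373]
ee_rot: [[-0.15, -0.989, 0.002], [-0.989, 0.15, 0.001], [-0.001, -0.002, -1.0]]
wrist_force: [-0.8, -0.0, -2.2]
gripper_width: 0.46
gripper_force: 29.9
```

Run:
```python
from h import *
go(.542,.0701,.1271,171.4); print(sense()['wrist_force'])
```

```text
t 39.7 tcp [0.5427 0.0701 0.1373] yaw 171.34 j [ 24.  24. -22.   0. -44. -33.] w 0.46 d_tool [0.0001 0.0007 0.0102] turn -0.001
[-0.8283 -0.0437 -2.2093]
```

jog_arm(rows=[[[0,0.0005,0.005,0],[0,0,0.003,0],[0,0,0.0014,0],[0,0,0,0],[0,0,0,0]]])

```text
time_s: 40.33
tcp_pos: [0.5413, 0.0702, 0.127]
ee_rot: [[-0.15, -0.989, 0.0], [-0.989, 0.15, -0.0], [0.0, -0.0, -1.0]]
wrist_force: [-1.6, -0.1, 2.6]
gripper_width: 0.46
gripper_force: 29.9
```

Contact. Release, go for the bottle.

jog_arm(rows=[[[0,0,0,0],[0,0,0,0],[0,0,0,0],[0,0,0,0],[0,0,-0.02,0],[0,0,-0.04,0],[0,0,-0.04,0],[0,0,-0.025,0],[0,0,0,0],[0,0,0,0]]], claw=1)

```text
time_s: 41.58
tcp_pos: [0.5407, 0.0701, 0.2505]
ee_rot: [[-0.151, -0.989, -0.002], [-0.989, 0.151, -0.0], [0.0, 0.002, -1.0]]
wrist_force: [0.7, -0.6, -0.7]
gripper_width: 1.003
gripper_force: 0.0
```

Run:
```python
from h import *
go(.5150,-.3082,.1246,172.2)
```

```text
t 41.58 tcp [0.5407 0.0701 0.2505] yaw 171.32 j [ 24.  16. -14.  -0. -59. -33.] w 1.003 d_tool [ 0.3778 -0.0319  0.126 ] turn -0.0153
```

jog_arm(rows=[[[0.0278,-0.0024,0,0],[0.045,-0.0038,0,0],[0.055,-0.0046,0,0],[0.055,-0.0046,0,0],[0.055,-0.0046,0,0],[0.055,-0.0046,0,0],[0.045,-0.0038,0,0],[0.03,-0.0026,0,0],[0.01,-0.0009,0,0],[0,0,0,-0.0153],[0,0,0.03,0],[0,0,0.04,0],[0,0,0.035,0],[0,0,0.013,0],[0,0,0,0],[0,0,0,0]]])

```text
time_s: 43.58
tcp_pos: [0.517, -0.3081, 0.1351]
ee_rot: [[-0.134, -0.991, 0.003], [-0.991, 0.134, -0.001], [0.001, -0.003, -1.0]]
wrist_force: [0.4, 0.5, 0.8]
gripper_width: 0.995
gripper_force: 0.1
```

Run:
```python
from h import *
go(.5150,-.3082,.1246,172.2)
```

```text
t 43.58 tcp [ 0.517  -0.3081  0.1351] yaw 172.28 j [-15.  28. -14.   0. -47.   8.] w 0.995 d_tool [0.0004 0.002  0.0105] turn 0.0013
```

jog_arm(rows=[[[0.0004,0.0015,0.0095,0],[0,0,0,0],[0,0,0,0]]])

```text
time_s: 43.95
tcp_pos: [0.5146, -0.3085, 0.1242]
ee_rot: [[-0.135, -0.991, 0.001], [-0.991, 0.135, -0.0], [0.0, -0.001, -1.0]]
wrist_force: [-0.5, 0.0, 0.8]
gripper_width: 1.002
gripper_force: 0.0
```

jog_arm(rows=[[[0,0,0,0],[0,0,0,0],[0,0,0,0],[0,0,0,0],[0,0,0,0],[0,0,0,0],[0,0,0,0],[0,0,0,0]]], claw=0)

```text
time_s: 44.95
tcp_pos: [0.5147, -0.3083, 0.1241]
ee_rot: [[-0.135, -0.991, 0.001], [-0.991, 0.135, -0.0], [0.0, -0.001, -1.0]]
wrist_force: [0.2, 0.1, -0.7]
gripper_width: 0.56
gripper_force: 30.0
```

Run:
```python
from h import *
go(.5336,-.0032,.25,172.2)
```

```text
t 44.95 tcp [ 0.5147 -0.3083  0.1241] yaw 172.23 j [-15.  29. -15.   0. -46.   8.] w 0.56 d_tool [-0.3049  0.0225 -0.1259] turn 0.0004
```

jog_arm(rows=[[[0,0,-0.02,0],[0,0,-0.04,0],[0,0,-0.04,0],[0,0,-0.026,0],[-0.0249,0.0018,0,0],[-0.04,0.003,0,0],[-0.05,0.0037,0,0],[-0.05,0.0037,0,0],[-0.05,0.0037,0,0],[-0.045,0.0033,0,0],[-0.03,0.0022,0,0],[-0.015,0.0011,0,0],[0,0,0,0],[0,0,0.03,0],[0,0,0.04,0],[0,0,0.03,0],[0,0,0.014,0],[0,0,0,0],[0,0,0,0]]])

```text
time_s: 47.32
tcp_pos: [0.5344, -0.0033, 0.1373]
ee_rot: [[-0.135, -0.991, 0.003], [-0.991, 0.135, 0.0], [-0.001, -0.002, -1.0]]
wrist_force: [0.2, -0.1, -2.3]
gripper_width: 0.566
gripper_force: 30.0
```

Run:
```python
from h import *
go(.5336,-.0032,.1271,172.2); print(sense()['wrist_force'])
```

```text
t 47.33 tcp [ 0.5344 -0.0033  0.1373] yaw 172.22 j [ 17.  23. -24.   0. -43. -25.] w 0.566 d_tool [0.     0.0008 0.0102] turn 0.0003
[ 0.1831 -0.0827 -2.2894]
```

jog_arm(rows=[[[0,0,0.005,0],[0,0,0.003,0],[0,0,0.0014,0],[0,0,0,0],[0,0,0,0]]])

```text
time_s: 47.95
tcp_pos: [0.5334, -0.0031, 0.1271]
ee_rot: [[-0.135, -0.991, 0.0], [-0.991, 0.135, -0.0], [0.0, -0.0, -1.0]]
wrist_force: [-0.4, 0.0, 2.4]
gripper_width: 0.566
gripper_force: 30.0
```

jog_arm(rows=[[[0,0,0,0],[0,0,0,0],[0,0,0,0],[0,0,0,0],[0,0,-0.02,0],[0,0,-0.04,0],[0,0,-0.04,0],[0,0,-0.025,0],[0,0,0,0],[0,0,0,0]]], claw=1)

```text
time_s: 49.2
tcp_pos: [0.5328, -0.0032, 0.2507]
ee_rot: [[-0.136, -0.991, -0.002], [-0.991, 0.136, 0.0], [0.0, 0.002, -1.0]]
wrist_force: [0.3, -0.5, -0.1]
gripper_width: 1.002
gripper_force: 0.0
```

Run:
```python
from h import *
go(.5998,-.3078,.1257,172.2)
```

```text
t 49.2 tcp [ 0.5328 -0.0032  0.2507] yaw 172.2 j [ 17.  15. -16.  -0. -59. -25.] w 1.002 d_tool [ 0.2926 -0.1079  0.1248] turn -0.0
```

jog_arm(rows=[[[0.0276,-0.0102,0,0],[0.045,-0.0166,0,0],[0.05,-0.0184,0,0],[0.05,-0.0184,0,0],[0.05,-0.0184,0,0],[0.04,-0.0148,0,0],[0.02,-0.0074,0,0],[0.01,-0.0037,0,0],[0,0,0,0],[0,0,0.03,0],[0,0,0.04,0],[0,0,0.033,0],[0,0,0.013,0],[0,0,0,0],[0,0,0,0]]])

```text
time_s: 51.08
tcp_pos: [0.6018, -0.3076, 0.1376]
ee_rot: [[-0.134, -0.991, 0.003], [-0.991, 0.134, -0.001], [0.001, -0.003, -1.0]]
wrist_force: [0.4, -0.0, 0.2]
gripper_width: 1.001
gripper_force: 0.0
```

Run:
```python
from h import *
go(.5998,-.3078,.1257,172.2)
```

```text
t 51.08 tcp [ 0.6018 -0.3076  0.1376] yaw 172.27 j [-13.  34.  -3.   0. -53.   6.] w 1.001 d_tool [0.0004 0.0019 0.0119] turn 0.0012
```

jog_arm(rows=[[[0.0003,0.0014,0.0113,0],[0,0,0,0],[0,0,0,0]]])

```text
time_s: 51.45
tcp_pos: [0.5993, -0.3079, 0.1244]
ee_rot: [[-0.135, -0.991, 0.0], [-0.991, 0.135, -0.0], [0.0, -0.0, -1.0]]
wrist_force: [0.1, 0.4, -0.2]
gripper_width: 1.006
gripper_force: 0.0
```

jog_arm(rows=[[[0,0,0,0],[0,0,0,0],[0,0,0,0],[0,0,0,0],[0,0,0,0],[0,0,0,0],[0,0,0,0],[0,0,0,0]]], claw=0)

```text
time_s: 52.45
tcp_pos: [0.5994, -0.3078, 0.1244]
ee_rot: [[-0.135, -0.991, 0.0], [-0.991, 0.135, -0.0], [0.0, -0.0, -1.0]]
wrist_force: [0.8, -0.5, -0.3]
gripper_width: 0.661
gripper_force: 30.0
```

Run:
```python
from h import *
go(.5243,-.0756,.25,172.2)
```

```text
t 52.45 tcp [ 0.5994 -0.3078  0.1244] yaw 172.22 j [-13.  35.  -3.  -0. -52.   6.] w 0.661 d_tool [-0.2199  0.1058 -0.1256] turn 0.0003
```

jog_arm(rows=[[[0,0,-0.02,0],[0,0,-0.04,0],[0,0,-0.04,0],[0,0,-0.0256,0],[-0.02,0.0096,0,0],[-0.03,0.0144,0,0],[-0.04,0.0193,0,0],[-0.04,0.0193,0,0],[-0.04,0.0193,0,0],[-0.03,0.0144,0,0],[-0.0199,0.0095,0,0],[0,0,0,0],[0,0,0.03,0],[0,0,0.04,0],[0,0,0.03,0],[0,0,0.013,0],[0,0,0,0],[0,0,0,0]]])

```text
time_s: 54.7
tcp_pos: [0.5252, -0.0757, 0.1381]
ee_rot: [[-0.135, -0.991, 0.003], [-0.991, 0.135, 0.0], [-0.0, -0.002, -1.0]]
wrist_force: [-0.1, 0.3, -4.3]
gripper_width: 0.658
gripper_force: 30.0
```

Run:
```python
from h import *
go(.5243,-.0756,.1274,172.2); print(sense()['wrist_force'])
```

```text
t 54.7 tcp [ 0.5252 -0.0757  0.1381] yaw 172.23 j [  9.  23. -24.   0. -43. -17.] w 0.658 d_tool [0.     0.0009 0.0107] turn 0.0005
[-0.0626  0.2782 -4.2796]
```

jog_arm(rows=[[[0,0,0.005,0],[0,0,0.003,0],[0,0,0.0017,0],[0,0,0,0],[0,0,0,0]]])

```text
time_s: 55.32
tcp_pos: [0.5243, -0.0756, 0.1274]
ee_rot: [[-0.135, -0.991, 0.0], [-0.991, 0.135, -0.0], [-0.0, -0.0, -1.0]]
wrist_force: [-0.3, -0.2, -3.0]
gripper_width: 0.659
gripper_force: 30.0
```

jog_arm(rows=[[[0,0,0.0008,0],[0,0,0,0],[0,0,0,0]]])

```text
time_s: 55.7
tcp_pos: [0.5243, -0.0756, 0.1273]
ee_rot: [[-0.135, -0.991, 0.0], [-0.991, 0.135, -0.0], [0.0, -0.0, -1.0]]
wrist_force: [-3.6, 1.4, 5.0]
gripper_width: 0.66
gripper_force: 30.0
```

Contact. Release, raise and move aside toward -y for the final check.

jog_arm(rows=[[[0,0,0,0],[0,0,0,0],[0,0,0,0],[0,0,0,0],[0,0,-0.02,0],[0,0,-0.04,0],[0,0,-0.04,0],[0,0,-0.04,0],[0.04,0,0,0],[0.05,0,0,0],[0.05,0,0,0],[0.05,0,0,0],[0.05,0,0,0],[0.05,0,0,0],[0.03,0,0,0],[0,0,0,0],[0,0,0,0]]], claw=1)

```text
time_s: 57.82
tcp_pos: [0.4808, -0.3922, 0.2661]
ee_rot: [[-0.135, -0.991, -0.0], [-0.991, 0.135, 0.001], [-0.0, 0.0, -1.0]]
wrist_force: [-0.9, 0.1, -0.5]
gripper_width: 1.0
gripper_force: 0.0
```

Run:
```python
from h import *
a=cv2.imread('pics/top0.png');b=cv2.cvtColor(capture('top'),4)
f=lambda i:cv2.resize(i[160:275,85:350],None,fx=3,fy=2.6*3/2.6)[:300*1]
cv2.imwrite('pics/f.png',cv2.resize(np.vstack([a[160:275,85:350],b[160:275,85:350]]),None,fx=2.6,fy=2.6))
```

```text
(no output)
```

View pics/f.png

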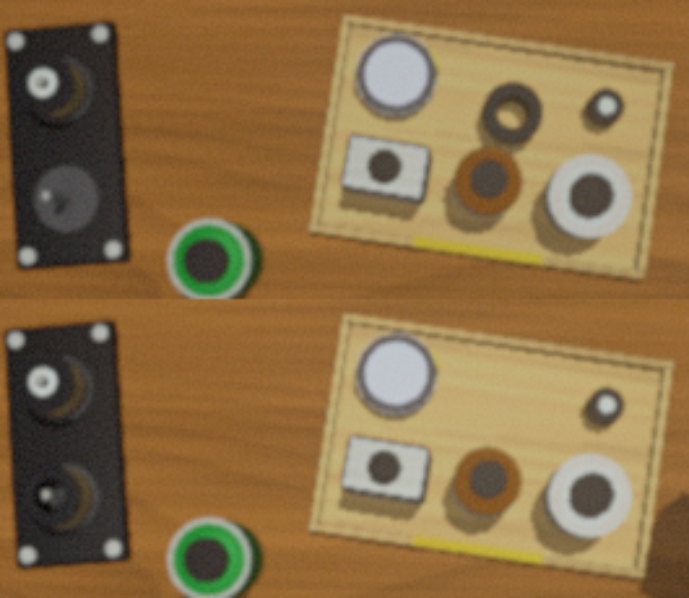

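The before/after picture shows the three containers back on their spots: can at (384,467), bottle at (488,479) and tin at (591,495), each within a pixel of where it stood. The spool is down on the free pin at (50,495), and the polish tin and small spool have not moved.

```bash
python3 -c "
from station import *
print(finish_job())"
```

```text
the job is handed in; nothing more can be done
None
```

The job is handed in after about 58 s of robot time: the spool is fully down on the free pin, the bottle, glue tin and flat can stand upright on their original spots, and the small spool and polish tin were left where they were.

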